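# Seat the burr carrier on the coffee grinder's three locating balls

## Robot

A 6-joint arm with a two-finger parallel gripper is mounted at the origin on a cart in front of the work surface, level with it; the furniture and walls round the work are solid. World frame = base frame: x ahead of the robot, y to its left, z up, the work surface at z = 0. Lengths are in m, angles in rad, forces in N, time in s.
With the tool pointing down it reaches from about 0.25 to 0.725 m from the base axis. Payload 4 kg.
Tool frame: the origin (TCP) lies midway between the tips of the shut fingers; the grasp point (between the pads) lies 19 mm behind it; z points along the fingers, y is the line along which they close (so a half turn about z gives the same grasp; the last joint's range is limited). The gripper opens to 85 mm and grips with 20 to 120 N. Pads are 22 mm wide; open, the fingers measure 114 mm over their backs; the gripper's body (76 mm by 85 mm) begins 54 mm behind the grasp point. The pads swing forward as they close: fully open they stand 13 mm farther back than shut.
Start: joints at [-1.238, 0.241, 0.005, 1.335, 0, 1.571], TCP at [0.163, -0.473, 0.231] pointing down, gripper open.
Joint ranges: [-2.72, 2.72], [-1.05, 1.87], [-1.09, 1.28], [-1.99, 2.15], [-1.42, 1.44], [-3.14, 3.14]. Speed limits (rad/s): [2.79, 2.79, 3.14, 3.14, 3.14, 3.14].

## Interface

Orientations are given as a unit quaternion [x, y, z, w].
In Python, from workcell import get_obs, camera, job_done, silhouettes gives the robot as it stands. The module is installed in compiled form; this text tells all that it offers.
- The arm moves only by the tool drive_tool, never from a script. Its argument "increments" is a list of rows, each a list of 3 entries, a list of its own where there are three numbers: the shift along the world's x, y, z in mm, then the turn, a rotation vector about the world's x, y, z in degrees, then the opening, from 0 (shut) to 1 (fully open). A call has 1 to 8 rows; each row shifts and turns the commanded pose from where the row before left it; what a row does not reach is not made up. A row lasts 1/12 s, in which the tool goes at most 41.7 mm and 7.16 degrees, less where a joint would pass 70% of its speed; a pose out of reach is approached as far as the arm can. A call is refused whole if a number of a shift passes 41.7 or a number of a turn 7.16, either way. A call with a gripper value outside its range is refused whole. The fingers move at their own pace and stop on an object; the grip force is fixed at half the most. Time passes only in rows, so rows that do not move let the fingers close. It gives the time, the measured TCP pose, the force, the opening and the grip force at its end, in the units of the state.
- get_obs(): the state, without advancing time (a new reading comes with each control period).
- camera(name): name is "side" or "top"; returns a dict with "image" (420x560x3 uint8, red, green, blue), "K" (3x3 intrinsics, pixels), "view" (4x4, takes a point from world to camera coordinates). Camera axes: x right, y down, z forward; pixel columns grow to the right and rows downward; lengths in m; the calibration is good to about 2 mm. A picture is of the moment at which its call begins. There is no depth.
- job_done(): hands the job in; it is judged then, once.
Trained networks look in a picture, given as the dict that the camera call returned (one of the last four; its "shot" number tells which), for a name from the list of things; names that differ only in an ending like _2 or _b are one class to them, and where a whole thing is asked for, a point or a joint stands for the part that bears it (a point fixed in the world has none). Each returns a list of dicts, best first, with "conf" (0 to 1); they miss things now and then, are a little off and sometimes report something else, mostly with a low value. They report only what shows in the picture. A call takes as long as a camera call.
- silhouettes(query, picture): "region" (420x560 bool, what is visible of it) and "bbox" ([left, top, right, bottom] in pixels, round what is visible of it).
The state is a dict: "clock": time; "joint_pos": joint angles; "joint_vel": joint speeds; "tau": joint torques, N m; "eef_pos": TCP position; "tool_rot": TCP orientation; "ft_force": force on the tool from outside, world axes, zero at the start; "ft_torque": the same for the moment, N m; "grip_width": finger opening in m; "grasp_force": force on a finger pad.
Only numpy, scipy, OpenCV 4.12 (cv2) and the standard library are available. Lean on these libraries where they do the work, as an engineer would, in place of code of your own. Each camera call takes 0.05 s, during which the arm holds its last target. There are 200 camera calls.

## Task

The coffee grinder has been brushed out: take the burr carrier by its handle from the chopping board and put it back on the grinder, its three grooves on the three balls. Press it straight down past the three sprung roller catches, feeling for the height and never pushing harder than about 20 N, and let the springs draw it fully home and level. Leave the things round about where they are.

Things in the scene. Friction and masses are not known exactly. Their poses are not given: they have to be found in the camera images.
- carrier: burr carrier: round bare-aluminium plate, 112 mm across, bridge handle on top, dark burr (62 mm across, 10 mm tall) under its middle, on which it stands on the white chopping board (10 mm thick). 0.24 to 0.38 kg, balanced on its axis. Origin: centre of the burr's underside, z up. Plate from z = 10 to 24 mm; its rim, bevelled above and below, is widest (56 mm radius) at z = 17 mm
- carrier_handle (a point): centre of the bar of the carrier's bridge handle, 52 mm above the carrier's origin; the point's axes are the carrier's. The steel bar lies along x: 58 mm long, 12 mm wide (y), 14 mm tall, on two posts at x = -23 and +23 mm; it stands free 21 mm above the plate
- carrier_groove (a point): point on one groove's centre line in the plate's underside, 46 mm from the carrier's axis along its +x, 10 mm above its origin. Three equal radial vee grooves (70 degrees, mouth 12 mm wide, 8.5 mm deep) lie at 0, 120 and 240 degrees from the carrier's +x; midway between them three dark 9 mm screw heads show on top, one beyond the handle's -x end
- grinder: low coffee grinder, hopper off, fixed: aluminium tower on a dark foot plate, chute and steel cup towards its -x; on top a dark knurled collar, 152 mm across, with an aluminium ring, bore 76 mm. Origin: on the tower's axis at the worktop, z up. Three steel balls (12 mm) stand on the ring 46 mm from the axis at 0, 120 and 240 degrees from +x; each takes any groove if turned right to about 5 degrees
- grinder_seat (a point): fixed point on the tower's axis 122 mm above the grinder's origin, where the origin of a fully seated carrier comes when the collar is screwed right down. The collar stands where the last grind setting left it, unmeasured: the true seat is 0 to 24 mm higher and must be felt. Balls that miss the grooves hold the carrier about 4 mm above its seat
- seat_ring (a joint): how far the aluminium seat ring, which bears balls and catches, is pressed down on the wave spring in the collar, m. 0 until the load on it passes about 10 N, then 0.001 for every 12 N more. Over 0.0012 (a hand pushing with about 22 N) spoils the setting
- catch_0 (a joint): sprung roller catch on the ring, 60 degrees from the grinder's +x: how far its brass roller (8 mm) is pushed outwards, m. 0 = free (nothing there, or a carrier merely lying on the roller); 0.004 to 0.0055 = riding on the carrier's widest rim; 0.0015 to 0.003 = closed over the rim of a fully seated carrier
- catch_1 (a joint): sprung roller catch on the ring, 180 degrees from the grinder's +x: how far its brass roller (8 mm) is pushed outwards, m. Like catch_0. A centred carrier meets the three rollers 12 mm above its seat; about 10 N spreads them, most at 8 mm above the seat; from 5 mm down they no longer resist
- catch_2 (a joint): sprung roller catch on the ring, 300 degrees from the grinder's +x: how far its brass roller (8 mm) is pushed outwards, m. Like catch_0. From 5 mm above the seat the springs draw the carrier down (up to 8 N) if the hand gives way or lets go. The guides end 9 mm above a seated plate's top, 63 mm or more from the axis
- hopper: the grinder's bean hopper, taken off: smoked clear funnel with black foot and black knobbed lid, 124 mm wide, 136 tall; origin under its foot; a bystander
- mug: white mug, 82 mm wide plus handle, 94 tall; origin under its foot; a bystander
- spice: glass spice jar with mustard-yellow cap, 45 mm wide, 100 tall; origin under its foot; a bystander
- canister_low: green square canister with wooden lid and knob, 92 mm wide, 120 tall; origin under its foot; a bystander
- mill: wooden pepper mill, 58 mm wide, 170 tall; origin under its foot; a bystander
- honey: jar with mustard-yellow lid, 64 mm wide, 87 tall; origin under its foot; a bystander

How it is judged:
By the outcome, as a careful person would: the job done as asked, in the order asked, and still so for the second after the job is handed in, with the robot touching nothing.
It also fails if it takes over 54 s, if anything falls off the work surface, if the arm or the gripper's body presses on something with over 40 N, if the wrist force passes 120 N, or if a joint passes its speed limit or range.

## Working session

There is one attempt and no reset: what is moved stays moved. The work goes in short steps, Python scripts to look and compute and a tool call to move; the robot and the scene stay as the last step left them, time stands still between calls to the robot, and variables do not carry over. Pictures are saved under pics/ and viewed, at most 10 in all, crops included, and the job is handed in when it is done.

Besides the shell and the picture viewer there is one more tool, called by a JSON object that holds its "fn" and its "kwargs", one argument or row to a line. drive_tool: Moves the arm, as the interface text tells. Its arguments: {"type":"object","properties":{"increments":{"type":"array"}},"required":["increments"]}

```bash
mkdir -p pics
cat > h.py <<'E'
import numpy as np, cv2
from workcell import *
def proj(c,P):
    P=np.atleast_2d(P); q=P@c["view"][:3,:3].T+c["view"][:3,3]; q=q@c["K"].T; return q[:,:2]/q[:,2:]
def ray(c,uv,z):
    R=c["view"][:3,:3];t=c["view"][:3,3];o=-R.T@t;d=R.T@np.linalg.inv(c["K"])@np.array([uv[0],uv[1],1.]);return o+d*(z-o[2])/d[2]
def save(c,n,crop=None,s=1):
    im=c["image"][:,:,::-1]
    if crop: im=im[crop[1]:crop[3],crop[0]:crop[2]]
    cv2.imwrite("pics/"+n,cv2.resize(np.ascontiguousarray(im),None,fx=s,fy=s,interpolation=cv2.INTER_CUBIC))
E
python3 - <<'E'
from h import *
np.set_printoptions(precision=4,suppress=True)
cs={n:camera(n) for n in("top","side")}
for n,c in cs.items():
    save(c,n+"0.png",s=1.4)
    R=c["view"][:3,:3];print(n,"cam",-R.T@c["view"][:3,3],R[2],c["K"][0,0])
    for q in("carrier","carrier_handle","grinder","seat_ring","catch_0","hopper","mug","spice","canister_low","mill","honey"):
        for r in silhouettes(q,c)[:2]:
            ys,xs=np.nonzero(r["region"]); print(n,q,round(r["conf"],2),r["bbox"],xs.mean().round(1),ys.mean().round(1),len(xs), ray(c,(xs.mean(),ys.mean()),0.05))
o=get_obs();print(o)
E
```

```text
top cam [0.5344 0.0691 1.1473] [ 0.0492  0.0104 -0.9987] 468.38103497720505
top carrier 0.25 [314.0, 202.7, 403.1, 304.0] 360.0 253.8 5765 [ 0.4682 -0.1011  0.05  ]
top carrier_handle 0.77 [179.4, 215.6, 226.1, 266.0] 201.8 241.6 1668 [0.5063 0.2675 0.05  ]
top seat_ring 0.61 [327.3, 215.1, 400.0, 289.8] 363.6 250.3 2863 [ 0.476  -0.1099  0.05  ]
top catch_0 0.62 [380.5, 220.5, 394.1, 232.7] 383.5 227.1 61 [ 0.5289 -0.158   0.05  ]
top catch_0 0.41 [330.4, 242.4, 340.8, 249.7] 336.2 245.4 34 [ 0.4891 -0.0465  0.05  ]
top hopper 0.92 [389.3, 146.3, 440.0, 168.0] 413.8 158.7 489 [ 0.6873 -0.235   0.05  ]
top mug 0.89 [202.2, 159.6, 240.2, 186.2] 223.3 171.3 815 [0.6703 0.2136 0.05  ]
top spice 0.58 [281.4, 157.2, 301.1, 179.5] 292.6 168.6 360 [0.672  0.0501 0.05  ]
top canister_low 0.72 [138.7, 162.4, 193.1, 191.9] 167.7 176.4 1374 [0.6619 0.3451 0.05  ]
top mill 0.64 [352.4, 160.7, 382.7, 188.1] 367.0 173.8 714 [ 0.6549 -0.124   0.05  ]
top mill 0.42 [371.5, 270.6, 377.0, 285.3] 374.5 276.9 48 [ 0.414 -0.133  0.05 ]
top honey 0.48 [283.4, 157.4, 301.0, 178.0] 292.7 168.4 334 [0.6724 0
[... 1201 characters left out ...]
9 795 [0.6731 0.3695 0.05  ]
side mill 0.58 [316.6, 215.1, 342.3, 287.2] 328.5 250.7 1252 [ 0.6696 -0.0809  0.05  ]
side honey 0.55 [359.4, 230.2, 379.2, 233.5] 369.0 232.9 122 [ 0.8065 -0.0124  0.05  ]
{'clock': 1.2, 'joint_pos': array([-1.238 ,  0.2406,  0.005 ,  1.3352, -0.    ,  1.5708]), 'joint_vel': array([ 0.0006,  0.    ,  0.0009,  0.0002, -0.0011, -0.0009]), 'tau': array([ -0.0008, -37.2221,  25.2691,   0.0014,   0.0001,   0.    ]), 'eef_pos': array([ 0.1633, -0.4726,  0.2313]), 'tool_rot': array([ 0.9862,  0.1656, -0.    , -0.    ]), 'ft_force': array([-0.2286, -0.1118,  0.0343]), 'ft_torque': array([ 0.0125, -0.0539, -0.0137]), 'grasp_force': 0.0, 'grip_width': 0.0854080942940552}
```

Run:
```python
import cv2
t=cv2.imread("pics/top0.png");s=cv2.imread("pics/side0.png")
f=lambda im,a,k:cv2.resize(im[int(a[1]*1.4):int(a[3]*1.4),int(a[0]*1.4):int(a[2]*1.4)],None,fx=k,fy=k,interpolation=cv2.INTER_CUBIC)
cv2.imwrite("pics/topc.png",f(t,(150,140,450,330),1.85))
```

```text
(no output)
```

View pics/topc.png

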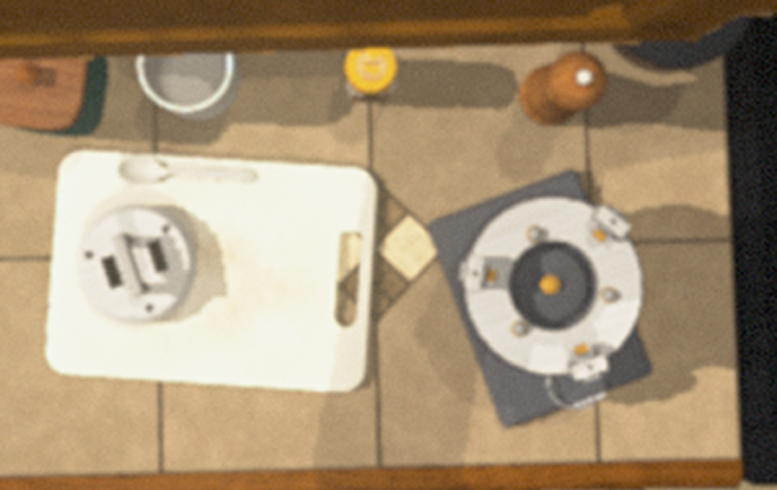

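View pics/side0.png

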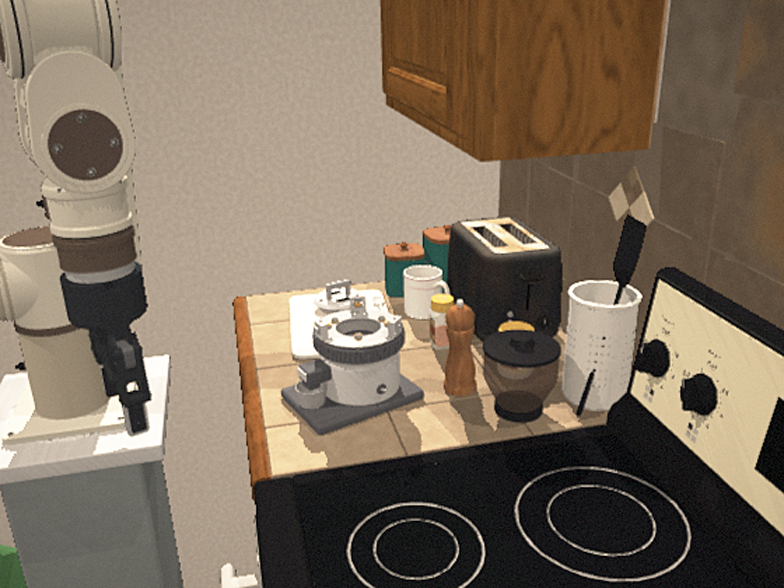

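Run:
```python
from h import *
T=[camera("top") for _ in range(4)];S=[camera("side") for _ in range(4)]
def avg(L): return np.mean([c["image"].astype(float) for c in L],0).clip(0,255).astype(np.uint8)
t=avg(T);s=avg(S); np.savez("cal.npz",tK=T[0]["K"],tV=T[0]["view"],sK=S[0]["K"],sV=S[0]["view"],t=t,s=s)
r=lambda im,a:cv2.resize(im[a[1]:a[3],a[0]:a[2],::-1],(800,600) if 0 else None,fx=8,fy=8,interpolation=cv2.INTER_CUBIC)
a=cv2.resize(t[210:272,170:236,::-1],None,fx=6,fy=6,interpolation=cv2.INTER_CUBIC)
b=cv2.resize(t[210:295,325:405,::-1],None,fx=5,fy=5,interpolation=cv2.INTER_CUBIC)
H=max(a.shape[0],b.shape[0]); o=np.zeros((H,a.shape[1]+b.shape[1],3),np.uint8);o[:a.shape[0],:a.shape[1]]=a;o[:b.shape[0],a.shape[1]:]=b
cv2.imwrite("pics/top1.png",o); print(o.shape)
cv2.imwrite("pics/side1.png",cv2.resize(s[190:265,215:300,::-1],None,fx=8,fy=8,interpolation=cv2.INTER_CUBIC))
```

```text
(425, 796, 3)
```

View pics/top1.png

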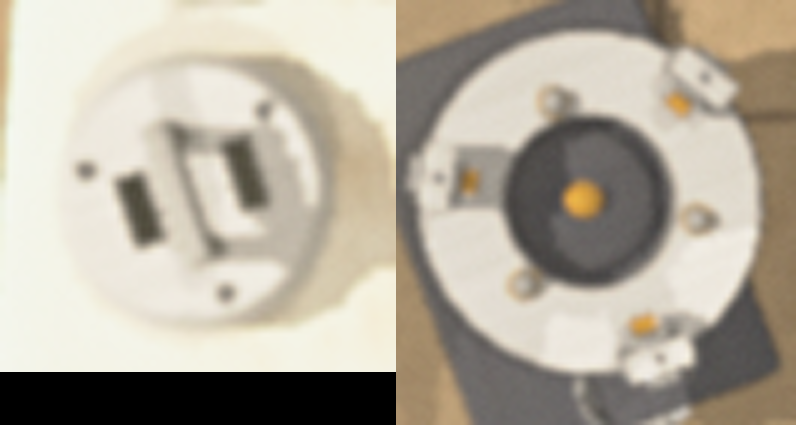

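View pics/side1.png

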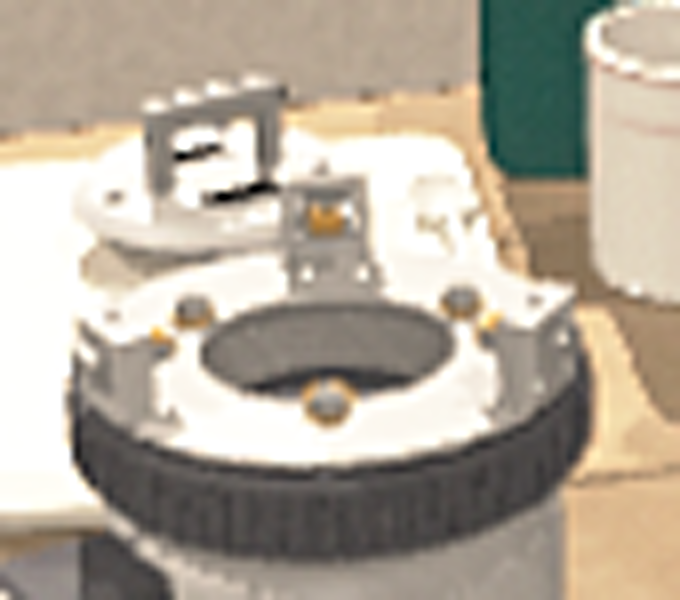

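Run:
```python
from h import *
from scipy.optimize import least_squares
d=np.load("cal.npz");t=dict(K=d["tK"],view=d["tV"]);s=dict(K=d["sK"],view=d["sV"])
L=lambda p:np.array(p)/6+[170,210]-[.42,.42]
Rt=lambda p:(np.array(p)-[396,0])/5+[325,210]-[.4,.4]
Sd=lambda p:np.array(p)/8+[215,190]-[.44,.44]
def pts(x,y,yaw,r,angs,z): a=yaw+np.radians(angs); return np.c_[x+r*np.cos(a),y+r*np.sin(a),np.full(len(angs),z)]
# carrier screws: -x one, then others
tu=np.array([L(p) for p in[(226,293),(264,110),(87,170)]]); su=np.array([Sd(p) for p in[(115,196),(320,168)]])
def f(p):
    P=pts(p[0],p[1],p[2],p[3],[180,300,60],.0355); e=(proj(t,P)-tu).ravel()
    e2=(proj(s,P[[0,1]])-su).ravel()+np.tile(p[4:6],2); return np.r_[e,e2,p[4:6]*.7]
r=least_squares(f,[.5,.27,0,.045,0,0]);print("carrier",r.x,np.degrees(r.x[2]),r.fun.round(2))
x,y,w=r.x[:3]
for e in(-.029,0,.029):
    P=[x+e*np.cos(w),y+e*np.sin(w),.062+.007];print("bar end",(proj(t,P)[0]-[170,210]+.42)*6,(proj(s,P)[0]-[215,190]+.44)*8)
bt=np.array([Rt(p) for p in[(555,101),(700,218),(526,285)]])
P0=[ray(t,q,.14) for q in bt];print(np.round(P0,4))
bs=np.array([Sd(p) for p in[(193,309),(462,301),(327,402)]])
# side order: left=small x , right=large x, bottom=small y
c=np.mean(P0,0);print("angles",[np.degrees(np.arctan2(p[1]-c[1],p[0]-c[0])) for p in P0])
for A,B in[([0,240,120],None)]:
  def g(p):
    P=pts(p[0],p[1],p[2],.046,A,.13+p[3]); e=(proj(t,P)-bt).ravel()
    Q=P[[2,0,1]]; return np.r_[e,(proj(s,Q)-bs).ravel()+np.tile(p[4:6],3),p[4:6]*.7]
  r=least_squares(g,[c[0],c[1],np.arctan2(P0[0][1]-c[1],P0[0][0]-c[0]),.01,0,0]);print("grinder",r.x.round(4),np.degrees(r.x[2]),r.fun.round(2))
```

```text
carrier [ 0.50668558  0.27046135  0.31745362  0.04302544  0.85956314 -1.05023941] 18.18875250329199 [ 0.33  0.02 -0.17 -0.49 -0.25  0.11  0.25 -1.09 -0.67  1.61  0.6  -0.74]
bar end [201.26477687 264.25800134] [138.32048068 105.34174704]
bar end [176.3821377  192.76526146] [206.68033629  88.93157979]
bar end [151.56631894 121.46450983] [273.8466496   72.80792907]
[[ 0.5251 -0.0813  0.14  ]
 [ 0.4736 -0.1414  0.14  ]
 [ 0.447  -0.0662  0.14  ]]
angles [np.float64(19.15896736450197), np.float64(-100.46018510112427), np.float64(139.23309690574789)]
grinder [ 0.4818 -0.0972  0.3331  0.005   0.5651  0.0482] 19.08580901824021 [ 0.03 -0.1  -0.05  0.08  0.06 -0.22 -0.09 -0.05 -0.22 -0.37  0.03  0.4
  0.4   0.03]
```

{"fn": "drive_tool", "kwargs": {
  "increments": [
    [[14.3,31,0],[0,0,0],1],
    [[14.3,31,0],[0,0,0],1],
    [[14.3,31,0],[0,0,0],1],
    [[14.3,31,0],[0,0,0],1],
    [[14.3,31,0],[0,0,0],1],
    [[14.3,31,0],[0,0,0],1],
    [[14.3,31,0],[0,0,0],1],
    [[14.3,31,0],[0,0,0],1]
  ]
}}

```text
clock: 2.27
eef_pos: [0.278, -0.2231, 0.2315]
tool_rot: [0.986, 0.165, 0.0, 0.0]
ft_force: [0.2, 0.0, 0.7]
grip_width: 0.0855
grasp_force: 0.0
```

{"fn": "drive_tool", "kwargs": {
  "increments": [
    [[14.3,31,0],[0,0,0],1],
    [[14.3,31,0],[0,0,0],1],
    [[14.3,31,0],[0,0,0],1],
    [[14.3,31,0],[0,0,0],1],
    [[14.3,31,0],[0,0,0],1],
    [[14.3,31,0],[0,0,0],1],
    [[14.3,31,0],[0,0,0],1],
    [[14.3,31,0],[0,0,0],1]
  ]
}}

```text
clock: 2.93
eef_pos: [0.3926, 0.0252, 0.2316]
tool_rot: [0.986, 0.166, 0.0, 0.0]
ft_force: [1.3, -1.1, -0.7]
grip_width: 0.0851
grasp_force: 0.0
```

{"fn": "drive_tool", "kwargs": {
  "increments": [
    [[14.3,31,0],[0,0,0],1],
    [[14.3,31,0],[0,0,0],1],
    [[14.3,31,-10],[0,0,0],1],
    [[14.3,31,-20],[0,0,0],1],
    [[14.3,31,-20],[0,0,0],1],
    [[14.3,31,-20],[0,0,0],1],
    [[14.3,31,-10],[0,0,0],1],
    [[14.3,31,0],[0,0,0],1]
  ]
}}

```text
clock: 3.6
eef_pos: [0.5211, 0.2313, 0.1479]
tool_rot: [0.98, 0.199, -0.007, -0.017]
ft_force: [0.2, -0.4, 1.3]
grip_width: 0.0854
grasp_force: 0.0
```

Run:
```python
from h import *
o=get_obs();print(o["clock"],o["eef_pos"],o["tool_rot"],o["ft_force"],o["joint_pos"])
c=camera("top");print([ (r["conf"],r["bbox"]) for r in silhouettes("carrier",c)[:2]])
d=np.load("cal.npz");t=dict(K=d["tK"],view=d["tV"]);s=dict(K=d["sK"],view=d["sV"])
# top-only carrier fit, fixed yaw free
from scipy.optimize import least_squares
tu=np.array([np.array(p)/6+[170,210]-.42 for p in[(226,293),(264,110),(87,170)]])
def f(p):
    a=p[2]+np.radians([180,300,60]);P=np.c_[p[0]+p[3]*np.cos(a),p[1]+p[3]*np.sin(a),np.full(3,.0355)];return (proj(t,P)-tu).ravel()
r=least_squares(f,[.5,.27,.3,.045]);print(r.x,np.degrees(r.x[2]),r.fun.round(2))
x,y,w=r.x[:3]
for e in(-.029,.029):
  for g in(-.006,.006):
    print("bar",(proj(t,[x+e*np.cos(w)-g*np.sin(w),y+e*np.sin(w)+g*np.cos(w),.069])[0]-[170,210]+.42)*6)
a=np.linspace(0,6.28,9);P=np.c_[x+.056*np.cos(a),y+.056*np.sin(a),0*a+.027];print(((proj(t,P)-[170,210]+.42)*6).round())
save(c,"g.png",(140,160,300,300),4)
```

```text
3.6 [0.52106575 0.23125747 0.14786267] [ 0.97992975  0.19853694 -0.006606   -0.01664705] [ 0.20651394 -0.3655082   1.26307391] [0.39893555 0.43002113 0.05336577 1.20051198 0.03525078 3.14062107]
[]
[0.50639359 0.27039435 0.30053968 0.04254905] 17.219655333852028 [ 0.01  0.05 -0.05 -0.02  0.04 -0.03]
bar [215.09106284 260.39656276]
bar [185.39421876 270.48649499]
bar [167.77037584 116.77235589]
bar [138.15098012 126.82773986]
[[194.  50.]
 [ 95.  93.]
 [ 56. 194.]
 [ 99. 293.]
 [199. 332.]
 [297. 288.]
 [336. 187.]
 [294.  88.]
 [194.  50.]]
```

{"fn": "drive_tool", "kwargs": {
  "increments": [
    [[0,0,0],[0,0,7.1],1],
    [[0,0,0],[0,0,7.1],1],
    [[0,0,0],[0,0,7.1],1],
    [[0,0,0],[0,0,7.1],1],
    [[0,0,0],[0,0,7.1],1],
    [[0,0,0],[0,0,7.1],1],
    [[0,0,0],[0,0,7.1],1],
    [[0,0,0],[0,0,7.1],1]
  ]
}}

```text
clock: 4.37
eef_pos: [0.5221, 0.2303, 0.1517]
tool_rot: [0.766, 0.642, -0.011, -0.013]
ft_force: [-0.2, 0.1, 0.3]
grip_width: 0.0855
grasp_force: 0.0
```

{"fn": "drive_tool", "kwargs": {
  "increments": [
    [[0,0,0],[0,0,7.1],1],
    [[0,0,0],[0,0,7.1],1],
    [[0,0,0],[0,0,7.1],1],
    [[0,0,0],[0,0,7.1],1],
    [[0,0,0],[0,0,7.1],1],
    [[0,0,0],[0,0,7.1],1],
    [[0,0,0],[0,0,7.1],1],
    [[0,0,0],[0,0,7.1],1]
  ]
}}

```text
clock: 5.03
eef_pos: [0.5221, 0.2303, 0.1517]
tool_rot: [0.368, 0.929, -0.016, -0.006]
ft_force: [0.1, 0.6, -0.2]
grip_width: 0.0851
grasp_force: 0.0
```

{"fn": "drive_tool", "kwargs": {
  "increments": [
    [[0,0,0],[0,0,7.1],1],
    [[0,0,0],[0,0,7.1],1],
    [[0,0,0],[0,0,7.1],1],
    [[0,0,0],[0,0,7.1],1],
    [[0,0,0],[0,0,7.1],1],
    [[0,0,0],[0,0,7.1],1],
    [[0,0,0],[0,0,7.1],1],
    [[0,0,0],[0,0,0],1]
  ]
}}

```text
clock: 5.7
eef_pos: [0.522, 0.2304, 0.1518]
tool_rot: [-0.054, 0.998, -0.018, 0.001]
ft_force: [-0.2, -0.3, -0.2]
grip_width: 0.0854
grasp_force: 0.0
```

```bash
cat >> h.py <<'E'
from scipy.spatial.transform import Rotation as Ro
def err(xyz,yawdeg):
    o=get_obs();tgt=Ro.from_euler("z",yawdeg,degrees=True)*Ro.from_euler("x",180,degrees=True)
    R=Ro.from_quat(o["tool_rot"]);print("t",round(o["clock"],2),"F",o["ft_force"].round(1),"w",round(o["grip_width"],4),"pos",o["eef_pos"].round(4),"d mm",((np.array(xyz)-o["eef_pos"])*1000).round(1),"turn",np.degrees((tgt*R.inv()).as_rotvec()).round(2),"j",o["joint_pos"].round(2))
E
python3 -c "
from h import *
err([.5064,.2704,.045],197.2)"
```

```text
t 5.7 F [-0.2 -0.3 -0.2] w 0.0854 pos [0.522  0.2304 0.1518] d mm [ -15.6   40.  -106.8] turn [ 1.97  0.44 10.98] j [ 0.43  0.43  0.07  1.22 -0.03  0.32]
```

{"fn": "drive_tool", "kwargs": {
  "increments": [
    [[-7.8,20,0],[1,0.2,5.5],1],
    [[-7.8,20,0],[1,0.2,5.5],1],
    [[0,0,-12],[0,0,0],1],
    [[0,0,-12],[0,0,0],1],
    [[0,0,-12],[0,0,0],1],
    [[0,0,-12],[0,0,0],1],
    [[0,0,0],[0,0,0],1]
  ]
}}

```text
clock: 6.28
eef_pos: [0.5049, 0.2697, 0.101]
tool_rot: [-0.147, 0.989, -0.001, -0.002]
ft_force: [-0.8, 0.5, -0.2]
grip_width: 0.0852
grasp_force: 0.0
```

```bash
python3 -c "
from h import *
err([.5064,.2704,.045],197.2)"
```

```text
t 6.28 F [-0.8  0.5 -0.2] w 0.0852 pos [0.5049 0.2697 0.101 ] d mm [  1.5   0.7 -56. ] turn [ 0.1  -0.22  0.25] j [ 0.49  0.47 -0.01  1.09  0.    0.19]
```

{"fn": "drive_tool", "kwargs": {
  "increments": [
    [[1.5,0.7,-10],[0.1,-0.2,0.2],1],
    [[0,0,-15],[0,0,0],1],
    [[0,0,-15],[0,0,0],1],
    [[0,0,-12],[0,0,0],1],
    [[0,0,-4],[0,0,0],1],
    [[0,0,0],[0,0,0],0.5],
    [[0,0,0],[0,0,0],0.5],
    [[0,0,0],[0,0,0],0.3]
  ]
}}

```text
clock: 6.95
eef_pos: [0.5091, 0.2719, 0.0486]
tool_rot: [-0.15, 0.989, 0.001, 0.003]
ft_force: [-1.0, 0.2, -0.4]
grip_width: 0.0515
grasp_force: 0.0
```

{"fn": "drive_tool", "kwargs": {
  "increments": [
    [[0,0,0],[0,0,0],0],
    [[0,0,0],[0,0,0],0],
    [[0,0,0],[0,0,0],0],
    [[0,0,0],[0,0,0],0],
    [[0,0,0],[0,0,0],0],
    [[0,0,0],[0,0,0],0]
  ]
}}

```text
clock: 7.45
eef_pos: [0.5087, 0.2715, 0.0479]
tool_rot: [-0.151, 0.989, 0.001, 0.003]
ft_force: [-0.3, -0.8, 4.2]
grip_width: 0.0108
grasp_force: 61.2
```

```bash
python3 -c "
from h import *
err([.5064,.2704,.045],197.2);print(get_obs()['grasp_force'],get_obs()['ft_torque'])"
```

```text
t 7.45 F [-0.3 -0.8  4.2] w 0.0108 pos [0.5087 0.2715 0.0479] d mm [-2.3 -1.1 -2.9] turn [-0.15  0.28 -0.12] j [ 0.49  0.52 -0.08  0.96  0.    0.19]
61.20757341384888 [-0.21621097  0.06195578 -0.01847464]
```

{"fn": "drive_tool", "kwargs": {
  "increments": [
    [[0,0,8],[0,0,0],0],
    [[0,0,20],[0,0,0],0],
    [[0,0,30],[0,0,0],0],
    [[0,0,30],[0,0,0],0],
    [[0,0,35],[0,0,0],0],
    [[0,-10,35],[0,0,0],0],
    [[0,-20,25],[0,0,0],0],
    [[-2,-28,15],[0,0,0.3],0]
  ]
}}

```text
clock: 8.12
eef_pos: [0.5072, 0.2151, 0.2487]
tool_rot: [-0.155, 0.988, 0.002, 0.004]
ft_force: [1.0, 0.2, -1.8]
grip_width: 0.0106
grasp_force: 60.3
```

{"fn": "drive_tool", "kwargs": {
  "increments": [
    [[-2,-30,0],[0,0,0.3],0],
    [[-3,-30,0],[0,0,0.3],0],
    [[-3,-30,0],[0,0,0.3],0],
    [[-3,-30,0],[0,0,0.3],0],
    [[-3,-30,0],[0,0,0.3],0],
    [[-3,-30,0],[0,0,0],0],
    [[-3,-30,0],[0,0,0],0],
    [[-3,-30,0],[0,0,0],0]
  ]
}}

```text
clock: 8.78
eef_pos: [0.4822, -0.0276, 0.245]
tool_rot: [-0.166, 0.986, 0.001, 0.001]
ft_force: [0.3, -0.6, -2.5]
grip_width: 0.0108
grasp_force: 60.3
```

{"fn": "drive_tool", "kwargs": {
  "increments": [
    [[0,-25,0],[0,0,0],0],
    [[0,-20,0],[0,0,0],0],
    [[0,-15,0],[0,0,0],0],
    [[0,-8,0],[0,0,0],0],
    [[0,0,0],[0,0,0],0],
    [[0,0,0],[0,0,0],0]
  ]
}}

```text
clock: 9.28
eef_pos: [0.483, -0.0941, 0.245]
tool_rot: [-0.166, 0.986, 0.002, 0.002]
ft_force: [0.3, -0.0, -2.8]
grip_width: 0.0107
grasp_force: 60.3
```

```bash
python3 -c "
from h import *
err([.4842,-.0964,.2],199.1);print(get_obs()['ft_torque'])
c=camera('top');s=camera('side')
a=cv2.resize(c['image'][190:315,300:430,::-1],None,fx=3,fy=3,interpolation=2);b=cv2.resize(s['image'][150:275,195:325,::-1],None,fx=3,fy=3,interpolation=2)
cv2.imwrite('pics/hov.png',np.hstack([a,b]))"
```

```text
t 9.28 F [ 0.3 -0.  -2.8] w 0.0107 pos [ 0.483  -0.0941  0.245 ] d mm [  1.2  -2.3 -45. ] turn [-0.2   0.16 -0.01] j [-0.19  0.22  0.01  1.36  0.   -0.53]
[ 0.00179096 -0.00601276 -0.0623317 ]
```

View pics/hov.png

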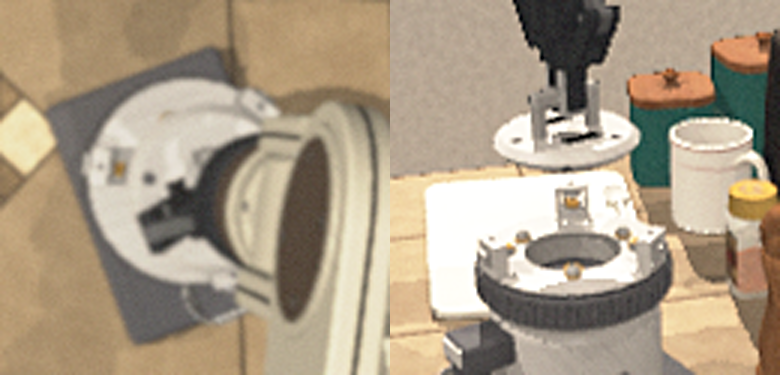

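```bash
python3 -c "
from h import *
d=np.load('cal.npz');s=dict(K=d['sK'],view=d['sV']);t=dict(K=d['tK'],view=d['tV'])
a=np.linspace(0,2*np.pi,721)
def ext(x,y,z,r,c=s,o=(195,150),k=3,ox=390):
    q=(proj(c,np.c_[x+r*np.cos(a),y+r*np.sin(a),0*a+z])-o+.5)*k;q[:,0]+=ox
    return q.min(0).round(1),q.max(0).round(1)
w=np.radians(19.1);cx,cy=.483-.0025*np.cos(w),-.0941-.0025*np.sin(w)
print('carrier side',ext(cx,cy,.2241,.056));print('carrier top',ext(cx,cy,.2241,.056,t,(300,190),3,0))
print('collar side',ext(.4818,-.0972,.13,.076));
c=camera('side')
for n in('carrier','carrier_handle','seat_ring'):
  for r in silhouettes(n,c)[:2]: print(n,r['conf'],((np.array(r['bbox'])-[195,150,195,150])*3+[390,0,390,0]).round(1))
# edges along the rim row for accuracy
im=c['image'].astype(int).sum(2); 
for v in(195,196,197): print(v,im[v,222:290].tolist())
"
```

```text
carrier side (array([490.3, 113. ]), array([638. , 166.6]))
carrier top (array([127.4, 103.4]), array([299.3, 275.5]))
collar side (array([473.6, 212.3]), array([668.6, 296.2]))
carrier 0.67 [410.7 186.3 709.5 488.4]
carrier 0.64 [493.2  75.3 641.1 182.1]
carrier_handle 0.61 [726.9 179.4 780.6 297.9]
carrier_handle 0.56 [488.7  89.7 639.  170.4]
seat_ring 0.9 [466.5 185.7 662.7 296.4]
195 [506, 496, 511, 503, 489, 494, 487, 551, 702, 742, 744, 752, 752, 750, 748, 733, 737, 747, 756, 750, 543, 435, 398, 349, 385, 457, 578, 371, 410, 423, 334, 343, 360, 395, 239, 56, 0, 0, 0, 68, 163, 200, 351, 419, 695, 763, 707, 298, 303, 444, 701, 764, 720, 640, 658, 641, 376, 172, 213, 218, 203, 222, 190, 204, 182, 248, 645, 765]
196 [490, 509, 504, 495, 496, 492, 477, 569, 753, 722, 725, 747, 745, 638, 457, 347, 460, 720, 755, 754, 617, 453, 453, 428, 463, 668, 765, 509, 530, 487, 253, 47, 0, 0, 0, 77, 145, 219, 391, 433, 466, 512, 661, 621, 622, 728, 745, 661, 651, 662, 703, 695, 630, 610, 665, 643, 305, 200, 196, 218, 195, 221, 207, 220, 188, 229, 532, 746]
197 [509, 496, 494, 506, 494, 490, 461, 519, 740, 712, 714, 738, 732, 639, 596, 628, 659, 747, 758, 758, 754, 475, 515, 527, 513, 614, 742, 510, 535, 512, 429, 292, 189, 211, 394, 424, 468, 511, 668, 654, 646, 603, 605, 638, 746, 765, 765, 765, 765, 727, 642, 611, 594, 625, 655, 554, 237, 192, 213, 192, 206, 215, 192, 195, 181, 237, 406, 575]
```

```bash
python3 -c "
from h import *
c=camera('top');w=np.radians(19.1);cx,cy=.483-.0025*np.cos(w),-.0941-.0025*np.sin(w)
a=w+np.radians([60,180,300]);p=proj(c,np.c_[cx+.0426*np.cos(a),cy+.0426*np.sin(a),0*a+.2326]);print(p)
g=cv2.cvtColor(c['image'],cv2.COLOR_RGB2GRAY);u,v=p[0].round().astype(int)
print(u-6,v-6);print(g[v-6:v+7,u-6:u+7])"
```

```text
[[349.65768224 249.19492893]
 [379.33324756 273.46712371]
 [385.14613608 235.79735413]]
344 243
[[212 210 214 210 206 209 205 207 209 202 207 213 219]
 [210 214 216 211 206 207 207 204 205 204 206 212 220]
 [215 213 213 211 206 202 206 206 205 205 208 214 220]
 [214 216 215 208 195 191 199 201 208 207 209 220 223]
 [214 214 211 191 168 159 167 183 198 203 212 220 226]
 [216 216 207 170 128 112 129 160 192 205 214 222 225]
 [216 215 204 161 117  97 103 144 184 207 209 208 211]
 [218 217 205 172 133 111 120 157 193 204 193 166 150]
 [215 218 214 191 168 154 163 188 201 206 183 136  93]
 [216 216 212 204 199 195 202 205 209 209 189 144  81]
 [215 218 213 209 203 210 210 210 210 213 207 171 114]
 [217 218 213 209 206 210 208 208 210 205 206 179 122]
 [216 218 214 210 209 206 205 203 198 191 170 140  95]]
```

{"fn": "drive_tool", "kwargs": {
  "increments": [
    [[1.2,-2.3,0],[-0.2,0.2,0],0],
    [[0,0,-12],[0,0,0],0],
    [[0,0,-14],[0,0,0],0],
    [[0,0,-10],[0,0,0],0],
    [[0,0,-5],[0,0,0],0],
    [[0,0,0],[0,0,0],0],
    [[0,0,0],[0,0,0],0]
  ]
}}

```text
clock: 10.22
eef_pos: [0.4844, -0.0968, 0.2043]
tool_rot: [-0.166, 0.986, -0.0, -0.0]
ft_force: [-1.4, -0.7, -2.1]
grip_width: 0.0108
grasp_force: 60.3
```

```bash
python3 -c "
from h import *
err([.4842,-.0964,.165],199.1)"
```

```text
t 10.22 F [-1.4 -0.7 -2.1] w 0.0108 pos [ 0.4844 -0.0968  0.2043] d mm [ -0.2   0.4 -39.3] turn [ 0.05 -0.01 -0.03] j [-0.2   0.24 -0.06  1.26 -0.   -0.53]
```

{"fn": "drive_tool", "kwargs": {
  "increments": [
    [[0,-0.5,-3],[0,0,0],0],
    [[0,0,-3],[0,0,0],0],
    [[0,0,-3],[0,0,0],0],
    [[0,0,-3],[0,0,0],0],
    [[0,0,-2],[0,0,0],0],
    [[0,0,0],[0,0,0],0]
  ]
}}

```text
clock: 10.72
eef_pos: [0.4841, -0.0972, 0.1897]
tool_rot: [-0.166, 0.986, -0.0, -0.0]
ft_force: [-0.0, 0.1, -3.1]
grip_width: 0.0104
grasp_force: 60.4
```

{"fn": "drive_tool", "kwargs": {
  "increments": [
    [[0,0,-1],[0,0,0],0],
    [[0,0,-1],[0,0,0],0],
    [[0,0,-1],[0,0,0],0],
    [[0,0,-1],[0,0,0],0],
    [[0,0,0],[0,0,0],0]
  ]
}}

```text
clock: 11.13
eef_pos: [0.4844, -0.0972, 0.1861]
tool_rot: [-0.166, 0.986, -0.0, -0.0]
ft_force: [-0.4, -0.4, -2.0]
grip_width: 0.0105
grasp_force: 60.4
```

{"fn": "drive_tool", "kwargs": {
  "increments": [
    [[0,0,-1],[0,0,0],0],
    [[0,0,-1],[0,0,0],0],
    [[0,0,-1],[0,0,0],0],
    [[0,0,0],[0,0,0],0]
  ]
}}

```text
clock: 11.47
eef_pos: [0.4843, -0.0972, 0.1831]
tool_rot: [-0.166, 0.986, -0.0, -0.0]
ft_force: [-0.1, 1.0, -2.3]
grip_width: 0.0104
grasp_force: 60.4
```

{"fn": "drive_tool", "kwargs": {
  "increments": [
    [[0,0,-1],[0,0,0],0],
    [[0,0,-1],[0,0,0],0],
    [[0,0,0],[0,0,0],0]
  ]
}}

```text
clock: 11.72
eef_pos: [0.4843, -0.0972, 0.1811]
tool_rot: [-0.166, 0.986, -0.0, -0.0]
ft_force: [0.1, 1.2, -2.7]
grip_width: 0.0107
grasp_force: 60.4
```

{"fn": "drive_tool", "kwargs": {
  "increments": [
    [[0,0,-1],[0,0,0],0],
    [[0,0,-1],[0,0,0],0],
    [[0,0,0],[0,0,0],0]
  ]
}}

```text
clock: 11.97
eef_pos: [0.4843, -0.0972, 0.1791]
tool_rot: [-0.166, 0.986, -0.0, -0.0]
ft_force: [-0.4, 1.0, -3.6]
grip_width: 0.0105
grasp_force: 60.4
```

{"fn": "drive_tool", "kwargs": {
  "increments": [
    [[0,0,-1],[0,0,0],0],
    [[0,0,0],[0,0,0],0]
  ]
}}

```text
clock: 12.13
eef_pos: [0.4844, -0.0972, 0.1782]
tool_rot: [-0.166, 0.986, -0.0, -0.0]
ft_force: [-0.6, 0.3, -2.8]
grip_width: 0.0107
grasp_force: 60.4
```

{"fn": "drive_tool", "kwargs": {
  "increments": [
    [[0,0,-1],[0,0,0],0],
    [[0,0,0],[0,0,0],0]
  ]
}}

```text
clock: 12.3
eef_pos: [0.4844, -0.0972, 0.1772]
tool_rot: [-0.166, 0.986, -0.0, -0.0]
ft_force: [-0.2, 0.1, -2.7]
grip_width: 0.0109
grasp_force: 60.4
```

{"fn": "drive_tool", "kwargs": {
  "increments": [
    [[0,0,-1],[0,0,0],0],
    [[0,0,0],[0,0,0],0]
  ]
}}

```text
clock: 12.47
eef_pos: [0.4841, -0.097, 0.1763]
tool_rot: [-0.166, 0.986, -0.0, -0.0]
ft_force: [-1.9, 0.4, -1.5]
grip_width: 0.0105
grasp_force: 60.5
```

{"fn": "drive_tool", "kwargs": {
  "increments": [
    [[0,0,-1],[0,0,0],0],
    [[0,0,0],[0,0,0],0]
  ]
}}

```text
clock: 12.63
eef_pos: [0.4843, -0.097, 0.1754]
tool_rot: [-0.166, 0.986, -0.0, 0.0]
ft_force: [-1.1, 1.0, 0.6]
grip_width: 0.0106
grasp_force: 60.7
```

{"fn": "drive_tool", "kwargs": {
  "increments": [
    [[0,0,-1],[0,0,0],0],
    [[0,0,0],[0,0,0],0]
  ]
}}

```text
clock: 12.8
eef_pos: [0.4846, -0.0971, 0.1748]
tool_rot: [-0.166, 0.986, -0.0, 0.0]
ft_force: [-1.7, 1.1, 2.6]
grip_width: 0.0108
grasp_force: 61.0
```

{"fn": "drive_tool", "kwargs": {
  "increments": [
    [[0,0,-0.5],[0,0,0],0],
    [[0,0,0],[0,0,0],0]
  ]
}}

```text
clock: 12.97
eef_pos: [0.4847, -0.0972, 0.1744]
tool_rot: [-0.166, 0.986, -0.001, 0.001]
ft_force: [-2.9, 2.4, 5.4]
grip_width: 0.0106
grasp_force: 61.4
```

{"fn": "drive_tool", "kwargs": {
  "increments": [
    [[-0.5,0.5,-0.3],[0,0,0],0],
    [[0,0,0],[0,0,0],0]
  ]
}}

```text
clock: 13.13
eef_pos: [0.4846, -0.0971, 0.1743]
tool_rot: [-0.166, 0.986, -0.001, 0.001]
ft_force: [-1.3, 0.0, 5.5]
grip_width: 0.0108
grasp_force: 61.4
```

{"fn": "drive_tool", "kwargs": {
  "increments": [
    [[-0.2,0.1,-0.7],[0,0,0],0],
    [[0,0,0],[0,0,0],0]
  ]
}}

```text
clock: 13.3
eef_pos: [0.4846, -0.0971, 0.1738]
tool_rot: [-0.166, 0.986, -0.001, 0.001]
ft_force: [-2.7, 0.6, 6.1]
grip_width: 0.0107
grasp_force: 61.6
```

```bash
python3 -c "
from h import *
err([.4842,-.0964,.1643],199.1);print(get_obs()['ft_torque'])"
```

```text
t 13.3 F [-2.7  0.6  6.1] w 0.0107 pos [ 0.4846 -0.0971  0.1738] d mm [-0.4  0.7 -9.5] turn [ 0.12  0.15 -0.02] j [-0.2   0.26 -0.12  1.19 -0.   -0.53]
[ 0.13181131  0.43764605 -0.05542902]
```

{"fn": "drive_tool", "kwargs": {
  "increments": [
    [[-0.4,0,-0.7],[0,0,0],0],
    [[0,0,0],[0,0,0],0]
  ]
}}

```text
clock: 13.47
eef_pos: [0.4845, -0.0972, 0.1733]
tool_rot: [-0.166, 0.986, -0.001, 0.002]
ft_force: [-1.6, 0.4, 5.6]
grip_width: 0.0106
grasp_force: 61.6
```

{"fn": "drive_tool", "kwargs": {
  "increments": [
    [[-0.2,0,-0.7],[0,0,0],0],
    [[0,0,0],[0,0,0],0]
  ]
}}

```text
clock: 13.63
eef_pos: [0.4845, -0.0972, 0.1728]
tool_rot: [-0.166, 0.986, -0.001, 0.002]
ft_force: [-1.8, 0.8, 6.1]
grip_width: 0.0106
grasp_force: 61.7
```

{"fn": "drive_tool", "kwargs": {
  "increments": [
    [[0,0,-0.7],[0,0,0],0],
    [[0,0,0],[0,0,0],0]
  ]
}}

```text
clock: 13.8
eef_pos: [0.4845, -0.0972, 0.1721]
tool_rot: [-0.166, 0.986, -0.001, 0.002]
ft_force: [-1.8, 0.6, 7.1]
grip_width: 0.0108
grasp_force: 61.7
```

```bash
python3 -c "
from h import *
err([.4842,-.0964,.1643],199.1);print(get_obs()['ft_torque'])"
```

```text
t 13.8 F [-1.8  0.6  7.1] w 0.0108 pos [ 0.4845 -0.0972  0.1721] d mm [-0.3  0.8 -7.8] turn [ 0.13  0.22 -0.02] j [-0.2   0.26 -0.13  1.18 -0.   -0.53]
[ 0.15417894  0.28113838 -0.01366012]
```

{"fn": "drive_tool", "kwargs": {
  "increments": [
    [[0,0,-0.7],[0,0,0],0],
    [[0,0,0],[0,0,0],0]
  ]
}}

```text
clock: 13.97
eef_pos: [0.4845, -0.0971, 0.1713]
tool_rot: [-0.166, 0.986, -0.001, 0.002]
ft_force: [-1.0, 0.3, 5.2]
grip_width: 0.0107
grasp_force: 61.5
```

{"fn": "drive_tool", "kwargs": {
  "increments": [
    [[0,0,-0.7],[0,0,0],0],
    [[0,0,0],[0,0,0],0]
  ]
}}

```text
clock: 14.13
eef_pos: [0.4844, -0.0971, 0.1702]
tool_rot: [-0.166, 0.986, -0.001, 0.001]
ft_force: [0.1, 0.7, 4.5]
grip_width: 0.0108
grasp_force: 61.3
```

{"fn": "drive_tool", "kwargs": {
  "increments": [
    [[0,0,-0.7],[0,0,0],0],
    [[0,0,0],[0,0,0],0]
  ]
}}

```text
clock: 14.3
eef_pos: [0.4841, -0.097, 0.1688]
tool_rot: [-0.166, 0.986, -0.001, 0.001]
ft_force: [0.9, 0.8, 0.4]
grip_width: 0.0105
grasp_force: 60.7
```

{"fn": "drive_tool", "kwargs": {
  "increments": [
    [[0,0,-0.7],[0,0,0],0],
    [[0,0,0],[0,0,0],0]
  ]
}}

```text
clock: 14.47
eef_pos: [0.4835, -0.0968, 0.1672]
tool_rot: [-0.166, 0.986, -0.001, 0.0]
ft_force: [2.8, 0.1, -4.3]
grip_width: 0.0105
grasp_force: 60.2
```

{"fn": "drive_tool", "kwargs": {
  "increments": [
    [[0.5,0,-0.7],[0,0,0],0],
    [[0,0,0],[0,0,0],0]
  ]
}}

```text
clock: 14.63
eef_pos: [0.483, -0.0963, 0.1659]
tool_rot: [-0.166, 0.986, 0.0, -0.001]
ft_force: [2.9, 1.0, -6.6]
grip_width: 0.0108
grasp_force: 59.8
```

{"fn": "drive_tool", "kwargs": {
  "increments": [
    [[0.2,0,-0.7],[0,0,0],0],
    [[0,0,0],[0,0,0],0]
  ]
}}

```text
clock: 14.8
eef_pos: [0.483, -0.0963, 0.1653]
tool_rot: [-0.166, 0.986, 0.0, -0.001]
ft_force: [1.8, 0.5, -8.5]
grip_width: 0.0106
grasp_force: 59.5
```

{"fn": "drive_tool", "kwargs": {
  "increments": [
    [[0,0,-0.5],[0,0,0],0],
    [[0,0,0],[0,0,0],0]
  ]
}}

```text
clock: 14.97
eef_pos: [0.4831, -0.0963, 0.1652]
tool_rot: [-0.166, 0.986, 0.0, -0.001]
ft_force: [1.1, 1.3, -9.5]
grip_width: 0.0105
grasp_force: 59.6
```

```bash
python3 -c "
from h import *
err([.4842,-.0964,.1643],199.1);print(get_obs()['ft_torque'])"
```

```text
t 14.97 F [ 1.1  1.3 -9.5] w 0.0105 pos [ 0.4831 -0.0963  0.1652] d mm [ 1.1 -0.1 -0.9] turn [ 0.01 -0.11 -0.04] j [-0.2   0.27 -0.14  1.17 -0.   -0.53]
[ 0.36778492 -0.33737871 -0.07808993]
```

{"fn": "drive_tool", "kwargs": {
  "increments": [
    [[0,0,0],[0,0,0],0],
    [[0,0,0],[0,0,0],0]
  ]
}}

```text
clock: 15.13
eef_pos: [0.483, -0.0963, 0.1652]
tool_rot: [-0.166, 0.986, 0.0, -0.001]
ft_force: [1.6, 1.3, -9.2]
grip_width: 0.0108
grasp_force: 59.4
```

{"fn": "drive_tool", "kwargs": {
  "increments": [
    [[0,0,-0.7],[0,0,0],0],
    [[0,0,0],[0,0,0],0]
  ]
}}

```text
clock: 15.3
eef_pos: [0.4832, -0.0964, 0.165]
tool_rot: [-0.166, 0.986, -0.0, -0.001]
ft_force: [0.2, 1.8, -8.2]
grip_width: 0.0103
grasp_force: 59.6
```

{"fn": "drive_tool", "kwargs": {
  "increments": [
    [[0,0,-0.7],[0,0,0],0],
    [[0,0,0],[0,0,0],0]
  ]
}}

```text
clock: 15.47
eef_pos: [0.4834, -0.0965, 0.1647]
tool_rot: [-0.166, 0.986, -0.0, -0.0]
ft_force: [-0.7, 1.6, -6.0]
grip_width: 0.0108
grasp_force: 59.9
```

{"fn": "drive_tool", "kwargs": {
  "increments": [
    [[0,0,-0.7],[0,0,0],0],
    [[0,0,0],[0,0,0],0]
  ]
}}

```text
clock: 15.63
eef_pos: [0.4836, -0.0965, 0.1643]
tool_rot: [-0.166, 0.986, -0.0, 0.0]
ft_force: [-1.0, 2.4, -2.9]
grip_width: 0.0109
grasp_force: 60.3
```

{"fn": "drive_tool", "kwargs": {
  "increments": [
    [[0,0,-0.7],[0,0,0],0],
    [[0,0,0],[0,0,0],0]
  ]
}}

```text
clock: 15.8
eef_pos: [0.4839, -0.0965, 0.1639]
tool_rot: [-0.166, 0.986, -0.0, 0.0]
ft_force: [-2.9, 3.2, 1.2]
grip_width: 0.0103
grasp_force: 60.8
```

{"fn": "drive_tool", "kwargs": {
  "increments": [
    [[0,0,-0.5],[0,0,0],0],
    [[0,0,0],[0,0,0],0]
  ]
}}

```text
clock: 15.97
eef_pos: [0.4839, -0.0964, 0.1638]
tool_rot: [-0.166, 0.986, -0.0, 0.001]
ft_force: [-4.4, 3.4, 4.8]
grip_width: 0.0108
grasp_force: 61.3
```

{"fn": "drive_tool", "kwargs": {
  "increments": [
    [[0,0,0.8],[0,0,0],0],
    [[0,0,0],[0,0,0],0.2],
    [[0,0,0],[0,0,0],0.3],
    [[0,0,0],[0,0,0],0.4],
    [[0,0,0],[0,0,0],0.4],
    [[0,0,0],[0,0,0],0.4]
  ]
}}

```text
clock: 16.47
eef_pos: [0.4844, -0.0971, 0.1638]
tool_rot: [-0.166, 0.986, -0.001, 0.001]
ft_force: [0.2, 0.2, 0.2]
grip_width: 0.0341
grasp_force: 0.0
```

```bash
python3 -c "
from h import *
err([.4842,-.0964,.1643],199.1)"
```

```text
t 16.47 F [0.2 0.2 0.2] w 0.0341 pos [ 0.4844 -0.0971  0.1638] d mm [-0.2  0.7  0.5] turn [ 0.1   0.08 -0.02] j [-0.2   0.27 -0.14  1.16 -0.   -0.53]
```

{"fn": "drive_tool", "kwargs": {
  "increments": [
    [[0,0,4],[0,0,0],0.45],
    [[0,0,8],[0,0,0],0.45],
    [[0,0,15],[0,0,0],0.45],
    [[0,0,25],[0,0,0],0.45],
    [[0,0,30],[0,0,0],0.45],
    [[-20,0,25],[0,0,0],0.45],
    [[-35,0,0],[0,0,0],0.45],
    [[-35,0,0],[0,0,0],0.45]
  ]
}}

```text
clock: 17.13
eef_pos: [0.3948, -0.097, 0.2729]
tool_rot: [-0.167, 0.986, -0.002, 0.002]
ft_force: [-0.9, 0.3, -0.2]
grip_width: 0.0382
grasp_force: 0.0
```

{"fn": "drive_tool", "kwargs": {
  "increments": [
    [[-20,30,0],[0,0,0],0.45],
    [[0,35,0],[0,0,0],0.45],
    [[0,35,0],[0,0,0],0.45],
    [[0,35,0],[0,0,0],0.45],
    [[0,35,0],[0,0,0],0.45],
    [[0,20,0],[0,0,0],0.45],
    [[0,0,0],[0,0,0],0.45]
  ]
}}

```text
clock: 17.72
eef_pos: [0.374, 0.0964, 0.2714]
tool_rot: [-0.169, 0.986, 0.0, 0.001]
ft_force: [-0.3, -0.2, -0.4]
grip_width: 0.0384
grasp_force: 0.0
```

```bash
python3 -c "
from h import *
d=np.load('cal.npz')
c=camera('top');s=camera('side')
a=cv2.resize(c['image'][205:300,320:415,::-1],(400,400),interpolation=2);b=cv2.resize(s['image'][190:270,210:305,::-1],None,fx=4.2,fy=4.2,interpolation=2)
o=np.zeros((400,400+b.shape[1],3),np.uint8);o[:,:400]=a;o[:b.shape[0],400:]=b
cv2.imwrite('pics/end.png',o);print(o.shape)
w=np.radians(19.1)
for cam,og,k,ox in((c,(320,205),400/95,0),(s,(210,190),4.2,400)):
  for dz in(0,.004):
    al=w+np.radians([60,180,300]);P=np.c_[.4818+.0426*np.cos(al),-.0972+.0426*np.sin(al),0*al+.126+dz+.0255]
    print(((proj(cam,P)-og+.5)*k+[ox,0]).round(1).tolist())
"
```

```text
(400, 799, 3)
[[109.6, 178.2], [224.2, 272.0], [246.8, 126.4]]
[[110.6, 178.5], [225.7, 272.7], [248.4, 126.5]]
[[589.0, 118.7], [521.6, 168.3], [657.0, 162.9]]
[[588.7, 112.3], [521.2, 161.6], [656.8, 156.3]]
```

View pics/end.png

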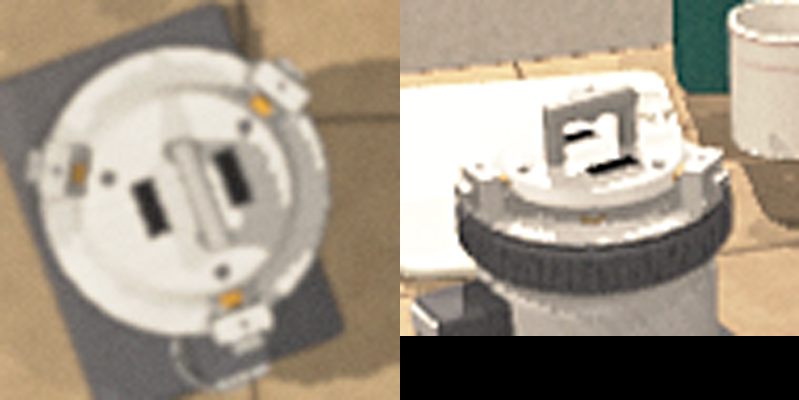

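```bash
python3 -c "
from workcell import job_done
print(job_done())"
```

```text
the job is handed in; nothing more can be done
None
```

The burr carrier is back on the grinder: it seated 12.5 mm below first roller contact, the last pictures show it level and centred, the highest upward wrist reading was about 7 N, and I handed the job in at about 18 s with the gripper clear.

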